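Hang the stopper rack on its two latching hooks

TASK

Pick up the wooden-ledged wire rack by its grip and hang it on the stand, its top bar lying in both hooks at once. Press it home gently, without forcing it, until the jaws of both hooks have closed over the bar, and only then let go; leave the things standing around alone.

Things in the scene. Friction and masses are not known exactly. Their poses are not given: they have to be found in the camera images.
- rack_grip (a point): Centre of the wooden grip block (16 mm thick along x, 60 along y, 34 high) on top of the loose hanging rack (0.25 to 0.45 kg). z is up; the rack is the same either way round. The rack stands on a wooden ledge 52 x 110 x 12 mm, its underside 111 mm below this point. Take the block from above, fingers closing along x.
- rack_bar (a point): Middle of the rack's round steel top bar, which goes into the hooks: 10 mm in diameter, 230 mm long along y, 26 mm below the grip's centre. A 14 mm brass ball caps each end. Upright wires join it to the ledge below, the outer ones 6 mm thick at y = +-48 mm; outside them, out to the balls, the bar is free for the hooks. Below the bar the rack fits down between the hooks and in front of the crossbar.
- stand: Fixed stand: dark foot board (115 x 290 x 14 mm), two steel posts 193 mm high at x = +50, y = +-132 mm, and on them a crossbar with two hooks at y = +-85 mm (26 mm wide). Origin at table height, vertically below the middle between the two slots; x towards the posts, y along the line of hooks, z up. It is spoiled if the rack bears on it with over 40 N.
- hook_line (a point): Point 140 mm above the stand's origin. Each hook has an upright slot at x = 0, 14 mm wide along x, whose flared mouth guides a bar from 7 mm off and tops out 24 mm above the seated bar's axis. The hooks' height is set by hand and not reported: the seated bar's axis lies up to 20 mm above or below this point, alike at both hooks; find it by feel.
- left_jaw (a joint): Rotary jaw in the hook at y = +85 mm: 0 = open, 0.9 rad = closed. The bar meets its lower finger 15 to 22 mm above the seat and turns it when pushed down; it is stiff (3 to 5 N on each hook, more than the rack's weight gives) and stays where left. With the bar home on the slot's hard floor it reads about 0.86, its upper finger over the bar; above 0.8 is closed.
- right_jaw (a joint): The same for the hook at y = -85 mm of the stand.
- brass_bell: Bystander: brass hand bell with a dark handle, 58 x 58 x 94 mm; origin at the centre of its underside.
- stopper_1: Bystander: bottle stopper with a brass-coloured head, 30 x 30 x 53 mm, upright; origin at the centre of its underside.
- votive: Bystander: red candle glass, 68 x 68 x 70 mm; origin at the centre of its underside.
- corkscrew: Bystander: folded corkscrew, 115 x 33 x 13 mm, lying flat; origin at the centre of its underside.

How it is judged:
On the way, in this order (a step that is already met when the one before it is completed fails the run):
1. the rack is lifted clear of the table while both jaws are still open (height (world z) of rack_grip above 0.14 m and contact force between the fingers and rack above 1 N and value of joint each of left_jaw, right_jaw below 0.4 rad), for 0.1 s.
2. with the rack still held, both jaws are closed over its bar (value of joint each of left_jaw, right_jaw above 0.8 rad and contact force between the fingers and rack above 1 N and contact force between rack and stand above 0.5 N and horizontal distance between rack_grip and stand below 0.025 m), for 0.1 s.
At the end, for the whole second after the job is handed in: The rack hangs upright (within 0.2 rad) and at rest from the stand, within 25 mm of the middle between the hooks and along the line of hooks (within 0.1 rad), with the jaws of both hooks closed over its bar (above 0.8 rad) (value of joint each of left_jaw, right_jaw above 0.8 rad and horizontal distance between rack_grip and stand below 0.025 m and height (world z) of rack_grip above 0.14 m and angle between the y axis of rack_grip and the y axis of stand, either way round below 0.1 rad and angle between rack_grip's own z axis and vertical below 0.2 rad and contact force between rack and stand above 1 N and linear speed of rack below 0.02 m/s and angular speed of rack below 0.3 rad/s); the robot touches nothing.
It fails at once if the rack was forced against the stand with more than 40 N (contact force between rack and stand above 40 N).
It fails at once if the hand bell was moved (distance of brass_bell from where it was at the start of the episode above 0.03 m).
It fails at once if the bottle stopper was moved (distance of stopper_1 from where it was at the start of the episode above 0.03 m).
It fails at once if the candle glass was moved (distance of votive from where it was at the start of the episode above 0.03 m).
It fails at once if the corkscrew was moved (distance of corkscrew from where it was at the start of the episode above 0.03 m).
It also fails if it takes over 67 s, if anything falls off the work surface, if the arm or the gripper's body presses on something with over 40 N, if the wrist force passes 120 N, or if a joint passes its speed limit or range.

ROBOT

A 7-joint arm with a two-finger parallel gripper is mounted at the origin on a cart in front of the work surface, level with it; the furniture and walls round the work are solid. World frame = base frame: x ahead of the robot, y to its left, z up, the work surface at z = 0. Lengths are in m, angles in rad, forces in N, time in s.
With the tool pointing down it reaches from about 0.4 to 0.85 m from the base axis. Payload 10.4 kg.
Tool frame: the origin (TCP) lies at the very end of the fingers, on their centre line; the grasp point (between the pads) lies 19 mm behind it; z points along the fingers, y is the line along which they close (so a half turn about z gives the same grasp; the last joint's range is limited). The gripper opens to 87 mm and grips with 3 to 60 N. Pads are 19 mm wide; open, the fingers measure 117 mm over their backs; the gripper's body (75 mm by 190 mm) begins 51 mm behind the grasp point.
Start: joints at [-1.179, 0.332, -0.065, 1.46, 0.022, 1.35, -0.088], TCP at [0.252, 0.572, 0.223] pointing down, gripper open.
Joint ranges: [-2.6, 2.6], [-0.5, 2.12], [-1.47, 1.34], [0.16, 2.42], [-1.27, 4.41], [0.06, 2.06], [-2.6, 2.6]. Speed limits (rad/s): [2.22, 2.22, 2.79, 2.79, 3.14, 3.14, 3.14].

INTERFACE

Orientations are given as a unit quaternion [x, y, z, w].
In Python, from bench import * gives the robot as it stands.
- The arm moves only by the tool step_arm, never from a script. Its arguments are lists of equal length, an entry for each row: "delta_pos": the shift along the world's x, y, z in units of 25 mm (1.0 is 25 mm), a list of three; "turn": the turn about the world's z in units of 0.12 rad (1.0 is 0.12 rad). In form: {"delta_pos": [[tx, ty, tz], ...], "turn": [turn, ...]}. A call has 1 to 12 rows; each row shifts and turns the commanded pose from where the row before left it; what a row does not reach is not made up. A row lasts 1/10 s, in which the tool goes at most 50 mm and 8.59 degrees, less where a joint would pass 70% of its speed; a pose out of reach is approached as far as the arm can. A call with a number of a shift or a turn outside -1 to 1 is refused whole. A call with a gripper value outside its range is refused whole. "grip" is the closure, from 0 (fully open) to 1 (shut), set as the call begins (left out, the last holds). The fingers move at their own pace and stop on an object; "newtons" is the grip in N (left out, the last holds). Time passes only in rows, so rows that do not move let the fingers close. It gives the time, the measured TCP pose, the force, the opening and the grip force at its end, in the units of the state.
- read_state(): the state, without advancing time (a new reading comes with each control period).
- camera(name): name is "side" or "top" or "wrist"; returns a dict with "image" (384x512x3 uint8, red, green, blue), "z_map" (384x512 float32, m along the optical axis (not along the pixel's ray), 0 where there is no reading), "mtx" (3x3 intrinsics, pixels), "view" (4x4, takes a point from world to camera coordinates). Camera axes: x right, y up, looking along -z (the intrinsics and any distortion apply to the point x, -y, -z); pixel columns grow to the right and rows downward; lengths in m; the calibration is good to about 2 mm. The wrist camera is an equidistant fisheye: a pixel r from the principal point sees the ray r / f radians off the axis. A picture is of the moment at which its call begins.
- close_job(): hands the job in; it is judged then, once.
The state is a dict: "time": time; "joint_positions": joint angles; "joint_vel": joint speeds; "joint_torque": joint torques, N m; "ee_pos": TCP position; "eef_rot": TCP orientation; "ft_force": force on the tool from outside, world axes, zero at the start; "torque": the same for the moment, N m; "width": finger opening in m; "grip_force": force on a finger pad.
Only numpy, scipy, OpenCV 4.12 (cv2) and the standard library are available. Lean on these libraries where they do the work, as an engineer would, in place of code of your own. Each camera call takes 0.05 s, during which the arm holds its last target. There are 200 camera calls.

## Working session

There is one attempt and no reset: what is moved stays moved. The work goes in short steps, Python scripts to look and compute and a tool call to move; the robot and the scene stay as the last step left them, time stands still between calls to the robot, and variables do not carry over. Pictures are saved under pics/ and viewed, at most 10 in all, crops included, and the job is handed in when it is done.

Besides the shell and the picture viewer there is one more tool, called after ">>>" by a JSON object that holds its "name" and its "arguments", one argument or row to a line. step_arm: Moves the arm, as the interface text tells. Shifts and turns lie within -1 to 1; 1 stands for 25 mm of shift or 0.12 rad of turn. Its arguments: {"type":"object","properties":{"delta_pos":{"type":"array"},"turn":{"type":"array"},"grip":{"type":"number"},"newtons":{"type":"number"}},"required":["delta_pos","turn"]}

```bash
mkdir -p pics; cat > h.py <<'E'
from bench import *
import numpy as np, cv2
def snap(n):
    c=camera(n); np.savez(f'{n}.npz',**{k:c[k] for k in('image','z_map','mtx','view')}); return c
def load(n): return dict(np.load(f'{n}.npz'))
def cloud(c):
    z=c['z_map'];K=c['mtx'];v,u=np.mgrid[:z.shape[0],:z.shape[1]]
    P=np.stack([(u-K[0,2])/K[0,0]*z,-(v-K[1,2])/K[1,1]*z,-z,np.ones_like(z)],-1)
    return (P@np.linalg.inv(c['view']).T)[...,:3]
E
python3 - <<'E'
from h import *
a=snap('top');b=snap('side')
for n,c in(('top',a),('side',b)):
    cv2.imwrite(f'pics/{n}0.png',cv2.resize(c['image'][...,::-1],(800,600)));print(c['mtx'],c['view'])
s=read_state();print(s)
E
```

```text
[[408.74924905   0.         250.98139156]
 [  0.         408.74924905 184.37587001]
 [  0.           0.           1.        ]] [[ 1.08457233e-03 -9.99999277e-01 -5.20125578e-04 -2.39637891e-02]
 [ 9.94531548e-01  1.02432461e-03  1.04431558e-01 -5.72324011e-01]
 [-1.04430950e-01 -6.30544875e-04  9.94531940e-01 -1.10460277e+00]
 [ 0.00000000e+00  0.00000000e+00  0.00000000e+00  1.00000000e+00]]
[[441.86915481   0.         259.22898866]
 [  0.         441.86915481 190.53410939]
 [  0.           0.           1.        ]] [[ 0.98155113 -0.19093577  0.01004565 -0.52029849]
 [ 0.10049632  0.55989652  0.82244536 -0.15510577]
 [-0.16265877 -0.80626262  0.5687554  -0.95392964]
 [ 0.          0.          0.          1.        ]]
{'time': 0.1, 'joint_positions': array([-1.17858554,  0.3327725 , -0.06471648,  1.46085662,  0.02158918,
        1.34991653, -0.08850023]), 'joint_vel': array([ 0.00063597, -0.00047403, -0.00104861, -0.00135549, -0.00042612,
       -0.00086918,  0.00056189]), 'joint_torque': array([ 1.25560637e-03, -6.24541354e+01,  2.46653898e-02, -3.90718853e+01,
       -6.13678806e-02,  3.65566649e-02,  5.67198947e-05]), 'ee_pos': array([0.25173473, 0.57167667, 0.22185648]), 'eef_rot': array([ 2.05905810e-01,  9.78571613e-01, -6.19544169e-04, -1.08638690e-04]), 'ft_force': array([ 1.29818577,  0.42578847, -0.23831026]), 'torque': array([-0.01440606, -0.02868893, -0.020422  ]), 'grip_force': 0.0, 'width': 0.08751066189656584}
```

View pics/top0.png

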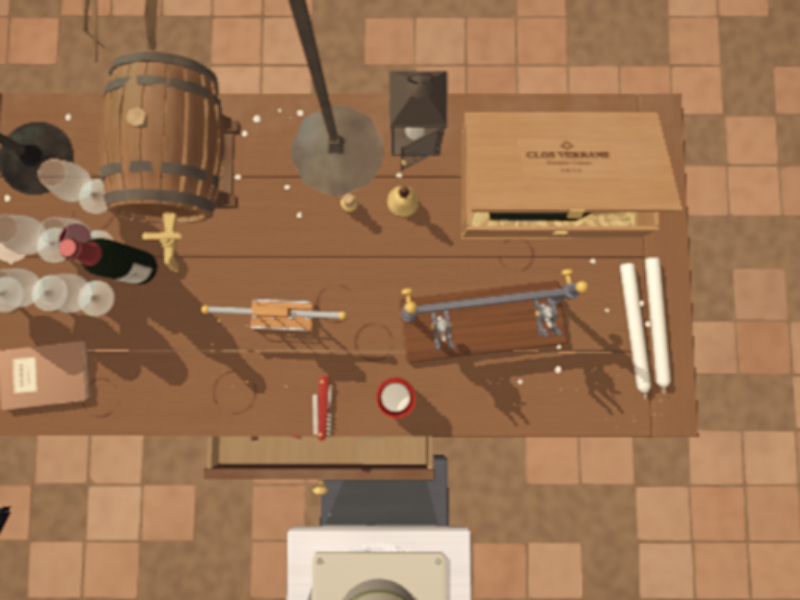

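View pics/side0.png

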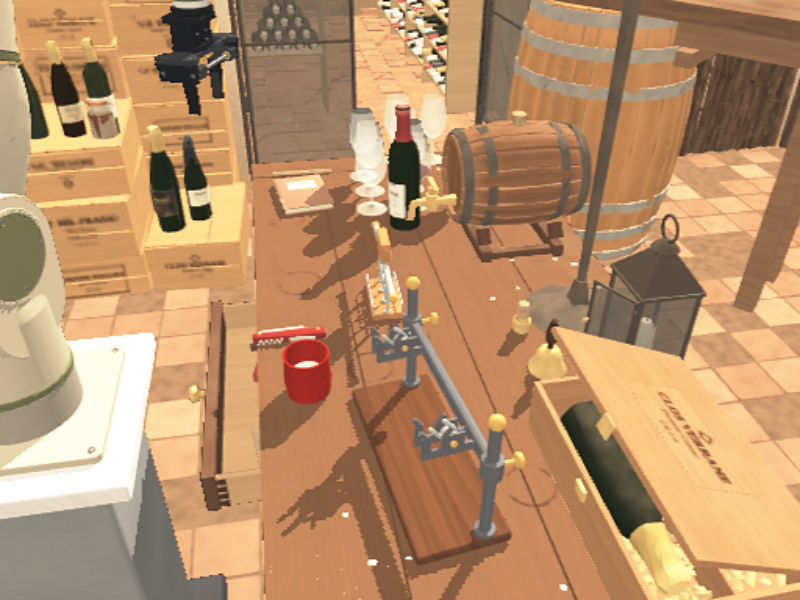

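Top view: rack at about (282,313) with its bar from (205,309) to (343,316). Stand hooks are at (442,328) and (547,315), with the red glass at (396,397), the corkscrew at (322,405) and the bell and stopper behind at (403,200) and (349,203). The side view confirms this.

```bash
python3 - <<'E'
from h import *
c=load('top');P=cloud(c);im=c['image']
def reg(x0,x1,y0,y1):  # 800x600 px
    s=0.64;m=np.zeros(P.shape[:2],bool);m[int(y0*s):int(y1*s),int(x0*s):int(x1*s)]=1;return m&(c['z_map']>0)
def rep(n,m):
    q=P[m];print(n,len(q),'mean',q.mean(0).round(4),'min',q.min(0).round(3),'max',q.max(0).round(3))
def pca(q):
    d=q[:,:2]-q[:,:2].mean(0);w=np.linalg.svd(d,full_matrices=False)[2][0];w=w*np.sign(w[1]);return w.round(3),np.arctan2(-w[0],w[1]).round(4)
Z=P[...,2]
m=reg(195,355,295,340)
g=m&(Z>.108)&(Z<.16);rep('griptop',g)
b=m&(Z>.07)&(Z<.105);rep('bar',b);print(pca(P[b]))
l=m&(Z>.005)&(Z<.03);rep('ledge',l)
m=reg(390,600,255,370)
cr=m&(Z>.1)
rep('stand high',cr)
for n,r in(('hookL',(425,460,305,350)),('hookR',(530,565,297,338))):
    k=reg(*r)&(Z>.08);rep(n,k);q=P[k];print(np.percentile(q,[5,50,95],axis=0).round(3))
f=m&(Z>.008)&(Z<.022);rep('foot',f)
r=cv2.minAreaRect(P[f][:,:2].astype(np.float32));print('foot rect',r)
ys,xs=np.where(cr)
crop=im[175:245,240:400][...,::-1]
cv2.imwrite('pics/crop1.png',cv2.resize(crop,(800,350),interpolation=cv2.INTER_CUBIC))
crop=im[175:230,120:230][...,::-1]
cv2.imwrite('pics/crop2.png',cv2.resize(crop,(800,400),interpolation=cv2.INTER_CUBIC))
s=load('side');np.set_printoptions(suppress=True)
E
```

```text
griptop 162 mean [0.5251 0.1751 0.1267] min [0.517 0.147 0.108] max [0.535 0.208 0.132]
bar 265 mean [0.5254 0.1741 0.0893] min [0.514 0.058 0.08 ] max [0.536 0.298 0.104]
(array([0.044, 0.999]), np.float64(-0.0436))
ledge 510 mean [0.5228 0.1733 0.0138] min [0.488 0.069 0.005] max [0.564 0.298 0.03 ]
stand high 1194 mean [ 0.5314 -0.1904  0.1368] min [ 0.464 -0.323  0.109] max [ 0.592 -0.039  0.195]
hookL 278 mean [ 0.5069 -0.1005  0.1348] min [ 0.464 -0.13   0.114] max [ 0.535 -0.076  0.157]
[[ 0.471 -0.119  0.122]
 [ 0.507 -0.1    0.131]
 [ 0.535 -0.082  0.153]]
hookR 259 mean [ 0.5182 -0.2682  0.1352] min [ 0.484 -0.303  0.112] max [ 0.549 -0.246  0.158]
[[ 0.489 -0.283  0.116]
 [ 0.519 -0.268  0.136]
 [ 0.548 -0.254  0.153]]
foot 3187 mean [ 0.5091 -0.1813  0.0139] min [ 0.444 -0.335  0.008] max [ 0.587 -0.035  0.022]
foot rect ((0.5154328346252441, -0.18464115262031555), (0.11473184823989868, 0.29028162360191345), 6.948184013366699)
```

View pics/crop1.png

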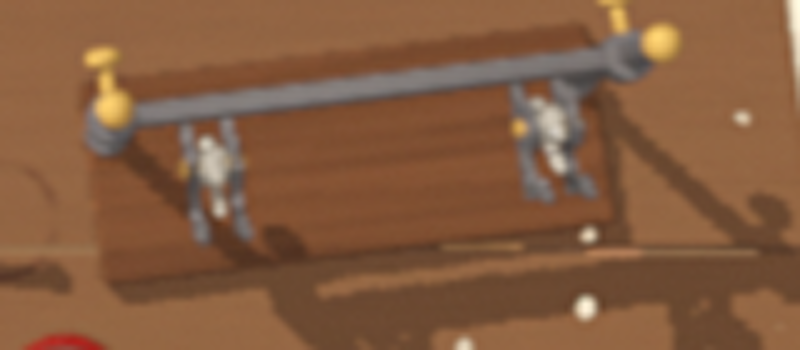

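View pics/crop2.png

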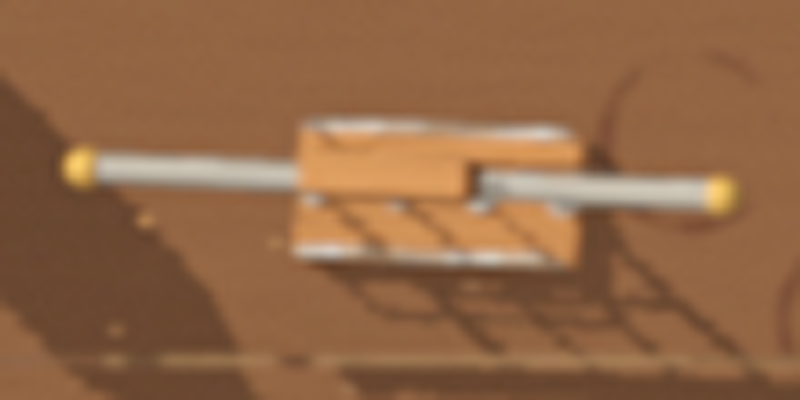

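Crop 1: the crossbar runs (110,130) to (640,60) with post balls at (113,108) and (660,42), so yaw is about +0.12. Crop 2: rack bar end balls at (80,167) and (722,194). I'll refine both from these.

```bash
python3 - <<'E'
from h import *
c=load('top');K=c['mtx'];V=np.linalg.inv(c['view'])
def at(u,v,z):
    d=V[:3,:3]@np.array([(u-K[0,2])/K[0,0],-(v-K[1,2])/K[1,1],-1]);o=V[:3,3];return (o+d*(z-o[2])/d[2])[:2]
s=110/800
a=at(120+80*s,175+167*s,.085);b=at(120+722*s,175+194*s,.085);d=a-b
print('rack',(a+b)/2,np.linalg.norm(d),np.arctan2(-d[0],d[1]))
L=at(240+113/5,175+108/5,.2);R=at(240+660/5,175+42/5,.2);d=L-R;yaw=np.arctan2(-d[0],d[1]);m=(L+R)/2
print('posts',m,np.linalg.norm(d),yaw,'origin',m-.05*np.array([np.cos(yaw),np.sin(yaw)]))
# hooks mid (prongs) at z~.15
for n,p in (('L',(214,165)),('R',(548,130))): print(n,at(240+p[0]/5,175+p[1]/5,.155))
P=cloud(c);Z=P[...,2]
m=(Z>.165)&(P[...,1]<0)&(P[...,1]>-.36)&(P[...,0]<.63)&(P[...,0]>.45)
print(np.c_[P[m]].round(3)[::3][:40])
E
```

```text
rack [0.52552672 0.17610236] 0.23259190286861245 -0.04100715476776135
posts [ 0.54136939 -0.17979127] 0.259891368459189 0.12136233682265585 origin [ 0.49173716 -0.1858445 ]
L [ 0.50102827 -0.1015558 ]
R [ 0.51839376 -0.26581776]
[[ 0.454 -0.024  1.158]
 [ 0.454 -0.024  1.158]
 [ 0.454 -0.024  1.158]
 [ 0.454 -0.024  1.158]
 [ 0.454 -0.024  1.158]
 [ 0.454 -0.024  1.158]
 [ 0.454 -0.024  1.158]
 [ 0.454 -0.024  1.158]
 [ 0.454 -0.024  1.158]
 [ 0.454 -0.024  1.158]
 [ 0.454 -0.024  1.158]
 [ 0.454 -0.024  1.158]
 [ 0.454 -0.024  1.158]
 [ 0.454 -0.024  1.158]
 [ 0.454 -0.024  1.158]
 [ 0.454 -0.024  1.158]
 [ 0.454 -0.024  1.158]
 [ 0.454 -0.024  1.158]
 [ 0.454 -0.024  1.158]
 [ 0.454 -0.024  1.158]
 [ 0.454 -0.024  1.158]
 [ 0.454 -0.024  1.158]
 [ 0.454 -0.024  1.158]
 [ 0.454 -0.024  1.158]
 [ 0.454 -0.024  1.158]
 [ 0.454 -0.024  1.158]
 [ 0.454 -0.024  1.158]
 [ 0.454 -0.024  1.158]
 [ 0.454 -0.024  1.158]
 [ 0.454 -0.024  1.158]
 [ 0.454 -0.024  1.158]
 [ 0.454 -0.024  1.158]
 [ 0.454 -0.024  1.158]
 [ 0.454 -0.024  1.158]
 [ 0.454 -0.024  1.158]
 [ 0.454 -0.024  1.158]
 [ 0.454 -0.024  1.158]
 [ 0.454 -0.024  1.158]
 [ 0.454 -0.024  1.158]
 [ 0.454 -0.024  1.158]]
```

>>> {"name": "step_arm", "arguments": {
  "delta_pos": [
    [0.4, -1, 0.4],
    [0.4, -1, 0.4],
    [0.4, -1, 0.4],
    [0.4, -1, 0.4],
    [0.4, -1, 0],
    [0.4, -1, 0],
    [0.4, -1, 0],
    [0.4, -1, 0],
    [0.5, -1, 0],
    [0.5, -1, 0],
    [0.6, -1, 0],
    [0.6, -1, 0]
  ],
  "turn": [-0.8, -0.8, -0.8, -0.8, -0.8, -0.8, -0.8, -0.8, -0.8, -0.8, -0.8, -0.8]
}}

```text
time: 1.3
ee_pos: [0.3871, 0.2708, 0.2623]
eef_rot: [0.707, 0.707, -0.0, -0.0]
ft_force: [0.6, 0.1, 0.1]
width: 0.0869
grip_force: 0.0
```

>>> {"name": "step_arm", "arguments": {
  "delta_pos": [
    [0.92, -0.63, 0],
    [0.92, -0.63, 0],
    [0.92, -0.63, 0],
    [0.92, -0.63, 0],
    [0.92, -0.63, -0.2],
    [0.94, -0.64, -0.2],
    [0, 0, -0.8],
    [0, 0, -0.8],
    [0, 0, -0.8],
    [0, 0, -0.8],
    [0, 0, 0],
    [0, 0, 0]
  ],
  "turn": [-0.34, 0, 0, 0, 0, 0, 0, 0, 0, 0, 0, 0]
}}

```text
time: 2.5
ee_pos: [0.5253, 0.1772, 0.1728]
eef_rot: [0.72, 0.694, -0.0, -0.0]
ft_force: [0.3, -0.1, 0.5]
width: 0.0868
grip_force: 0.0
```

```bash
python3 - <<'E'
from h import *
c=snap('wrist');print(c['mtx'],c['view'])
cv2.imwrite('pics/w1.png',cv2.resize(c['image'][...,::-1],(768,576)))
E
```

```text
[[297.31863964   0.         256.25566722]
 [  0.         297.31863964 190.0771918 ]
 [  0.           0.           1.        ]] [[ 9.99299698e-01 -3.74176094e-02  1.91845872e-04 -5.18033404e-01]
 [ 3.57979733e-02  9.54527145e-01 -2.95966949e-01 -1.67013104e-01]
 [ 1.08912536e-02  2.95766550e-01  9.55198162e-01 -4.01654920e-01]
 [ 0.00000000e+00  0.00000000e+00  0.00000000e+00  1.00000000e+00]]
```

View pics/w1.png

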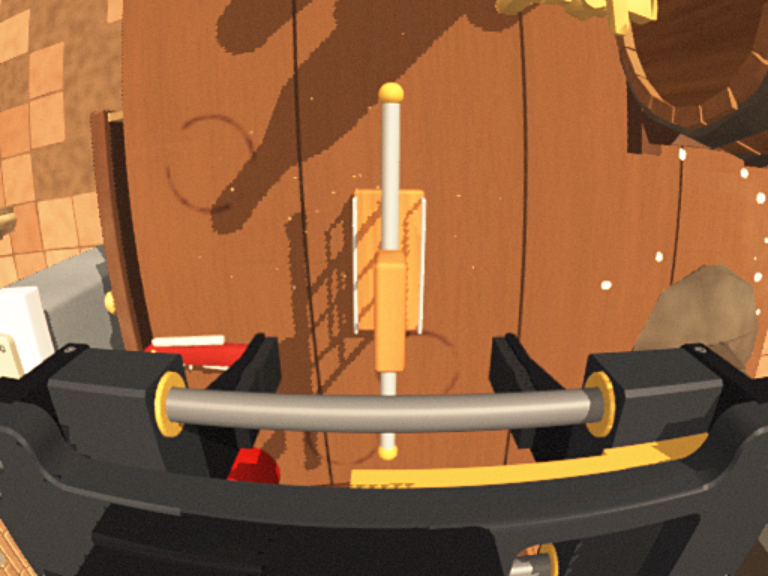

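The wrist view shows the block at (390,310) midway between the fingers, with the bar vertical in the image, so it is aligned. I'll descend and grip.

>>> {"name": "step_arm", "arguments": {
  "delta_pos": [
    [0, 0, -0.6],
    [0, 0, -0.6],
    [0, 0, -0.6],
    [0, 0, -0.6],
    [0, 0, -0.4],
    [0, 0, -0.3],
    [0, 0, 0],
    [0, 0, 0]
  ],
  "turn": [0, 0, 0, 0, 0, 0, 0, 0]
}}

```text
time: 3.35
ee_pos: [0.5258, 0.1774, 0.0957]
eef_rot: [0.72, 0.694, 0.0, 0.0]
ft_force: [0.2, -0.3, 0.5]
width: 0.087
grip_force: 0.0
```

>>> {"name": "step_arm", "arguments": {
  "delta_pos": [
    [0, 0, 0],
    [0, 0, 0],
    [0, 0, 0],
    [0, 0, 0],
    [0, 0, 0],
    [0, 0, 0],
    [0, 0, 0],
    [0, 0, 0],
    [0, 0, 0],
    [0, 0, 0]
  ],
  "turn": [0, 0, 0, 0, 0, 0, 0, 0, 0, 0],
  "grip": 1,
  "newtons": 40
}}

```text
time: 4.35
ee_pos: [0.5257, 0.1773, 0.0952]
eef_rot: [0.72, 0.694, 0.0, 0.0]
ft_force: [0.1, -1.0, -1.9]
width: 0.0162
grip_force: 39.8
```

>>> {"name": "step_arm", "arguments": {
  "delta_pos": [
    [0, 0, 0.4],
    [0, 0, 0.8],
    [0, 0, 1],
    [0, 0, 1],
    [0, 0, 1],
    [0, 0, 1],
    [0, 0, 1],
    [0, 0, 1],
    [0, 0, 0.8],
    [0, 0, 0.6],
    [0, 0, 0.4],
    [0, 0, 0]
  ],
  "turn": [0, 0, 0, 0, 0, 0, 0, 0, 0, 0, 0, 0]
}}

```text
time: 5.55
ee_pos: [0.5256, 0.1773, 0.3213]
eef_rot: [0.72, 0.694, 0.001, 0.0]
ft_force: [0.2, 0.6, -4.3]
width: 0.0155
grip_force: 39.9
```

>>> {"name": "step_arm", "arguments": {
  "delta_pos": [
    [-0.05, -0.5, 0],
    [-0.1, -0.8, 0],
    [-0.1, -1, 0],
    [-0.1, -1, 0],
    [-0.1, -1, 0],
    [-0.1, -1, 0],
    [-0.1, -1, 0],
    [-0.1, -1, 0],
    [-0.1, -1, 0],
    [-0.1, -1, 0],
    [-0.1, -1, 0],
    [-0.1, -1, 0]
  ],
  "turn": [0.13, 0.1, 0.1, 0.1, 0.1, 0.1, 0.1, 0.1, 0.1, 0.1, 0.1, 0.1]
}}

```text
time: 6.75
ee_pos: [0.4958, -0.1062, 0.3191]
eef_rot: [0.667, 0.745, -0.0, -0.001]
ft_force: [0.1, -1.0, -4.7]
width: 0.0155
grip_force: 39.9
```

>>> {"name": "step_arm", "arguments": {
  "delta_pos": [
    [-0.1, -1, 0],
    [-0.1, -1, 0],
    [-0.1, -0.7, 0],
    [0, -0.4, 0],
    [0, 0, 0],
    [0, 0, 0],
    [0, 0, 0]
  ],
  "turn": [0.1, 0, 0, 0, 0, 0, 0]
}}

```text
time: 7.45
ee_pos: [0.4894, -0.1814, 0.3198]
eef_rot: [0.662, 0.75, 0.0, -0.0]
ft_force: [-1.1, -0.1, -4.5]
width: 0.0158
grip_force: 39.9
```

```bash
python3 - <<'E'
from h import *
c=snap('side');w=snap('wrist')
i=c['image'][170:370,200:350][...,::-1]
cv2.imwrite('pics/s2.png',cv2.resize(i,(450,600),interpolation=cv2.INTER_CUBIC))
cv2.imwrite('pics/w2.png',cv2.resize(w['image'][...,::-1],(768,576)))
s=read_state();print(s['ee_pos'],s['eef_rot'],s['ft_force'])
E
```

```text
[ 0.48934826 -0.18172081  0.31997602] [ 6.61795926e-01  7.49684019e-01  8.01463050e-05 -1.27792936e-04] [ 0.09472703 -0.48840907 -3.46300571]
```

View pics/s2.png

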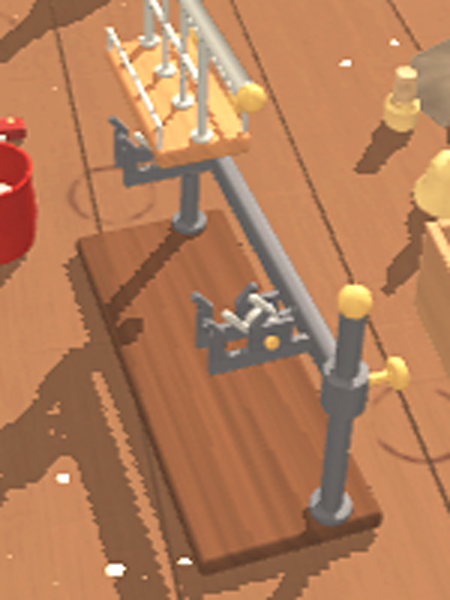

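View pics/w2.png

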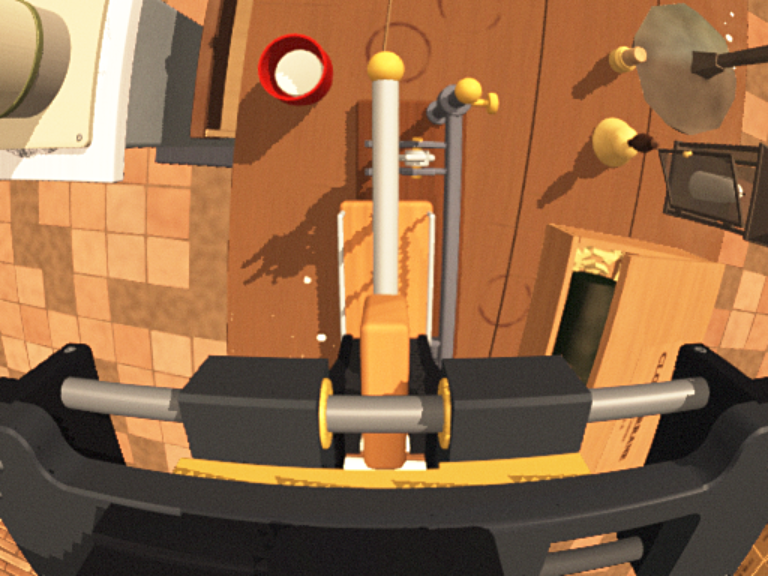

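The side crop shows the rack above the stand and the right hook open, with prong tips around (200,300) and (245,290). The wrist view shows the bar (386,65–290) parallel to the crossbar (455,110–350), with the left hook at (405,158). Next I'll get the slot profile in the stand frame from depth.

```bash
python3 - <<'E'
from h import *
t=np.load('top.npz');c=load('side')
i=c['image'][252:302,255:320][...,::-1]
cv2.imwrite('pics/s3.png',cv2.resize(i,(780,600),interpolation=cv2.INTER_CUBIC))
a=.1214;R=np.array([[np.cos(a),-np.sin(a)],[np.sin(a),np.cos(a)]]);o=np.array([.492,-.185])
for n,cc in(('top',t),('side',c)):
    cc=dict(cc);P=cloud(cc);P=P[cc['z_map']>0];Q=P.copy();Q[:,:2]=(P[:,:2]-o)@R
    for y0 in(.085,-.085):
        k=(abs(Q[:,1]-y0)<.02)&(Q[:,2]>.09)&(abs(Q[:,0])<.06)&(Q[:,2]<.2);q=Q[k]
        print(n,y0,len(q),'y',np.percentile(q[:,1],[2,50,98]).round(3))
        print([(int(b*1e3),round(float(q[abs(q[:,0]-b)<.002][:,2].max())*1e3)) for b in np.arange(-.04,.06,.004) if (abs(q[:,0]-b)<.002).any()])
    k=(Q[:,2]>.17)&(Q[:,2]<.205)&(abs(abs(Q[:,1])-.132)<.02)&(abs(Q[:,0]-.05)<.02)
    for s in(1,-1):
        q=Q[k&(np.sign(Q[:,1])==s)];print('post',s,len(q),q.mean(0).round(3) if len(q) else'')
    k=(abs(Q[:,1])<.06)&(Q[:,2]>.09)&(Q[:,2]<.2)&(abs(Q[:,0]-.05)<.02);q=Q[k]
    if len(q): print('crossbar',len(q),np.percentile(q,[3,50,97],axis=0).round(3), np.polyfit(q[:,1],q[:,0],1))
E
```

```text
top 0.085 270 y [0.067 0.084 0.102]
[(-16, 157), (-12, 157), (-8, 149), (-4, 147), (0, 148), (3, 141), (7, 142), (11, 156), (15, 156), (19, 155), (23, 148), (27, 145), (31, 146), (35, 126), (39, 128), (43, 130), (47, 133), (51, 132), (55, 131)]
top -0.085 317 y [-0.103 -0.086 -0.069]
[(-16, 158), (-12, 153), (-8, 152), (-4, 148), (0, 147), (3, 144), (7, 142), (11, 154), (15, 158), (19, 153), (23, 145), (27, 144), (31, 144), (35, 127), (39, 127), (43, 133), (47, 132), (51, 135), (55, 133)]
post 1 44 [0.05 0.13 0.19]
post -1 51 [ 0.051 -0.133  0.188]
crossbar 241 [[ 0.045 -0.055  0.12 ]
 [ 0.05   0.001  0.129]
 [ 0.056  0.057  0.133]] [0.00084869 0.05035684]
side 0.085 280 y [0.066 0.069 0.091]
[(-16, 156), (-12, 155), (-8, 148), (-4, 145), (0, 145), (3, 141), (7, 127), (11, 122), (15, 121), (19, 122), (23, 123), (27, 122), (31, 122), (35, 122), (39, 122), (43, 123)]
side -0.085 848 y [-0.104 -0.098 -0.069]
[(-16, 156), (-12, 154), (-8, 149), (-4, 147), (0, 147), (3, 144), (7, 143), (11, 154), (15, 156), (19, 154), (23, 146), (27, 144), (31, 143), (35, 141), (39, 126), (43, 128), (47, 131), (51, 131), (55, 131)]
post 1 13 [0.049 0.12  0.187]
post -1 138 [ 0.05  -0.14   0.184]
crossbar 408 [[ 0.045 -0.057  0.114]
 [ 0.048 -0.005  0.128]
 [ 0.056  0.056  0.13 ]] [-0.00118002  0.04916262]
```

View pics/s3.png

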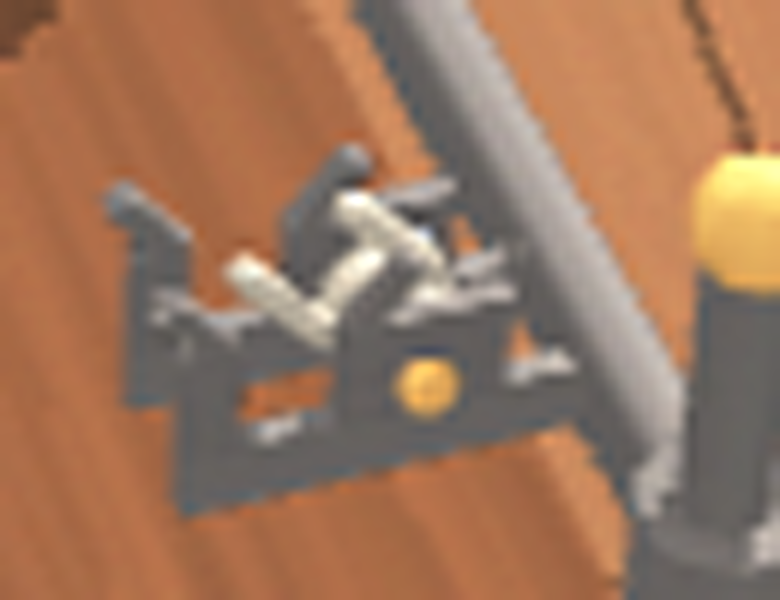

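The profile is symmetric about the estimated origin: flare tips at x = ±14 mm and z ≈ 0.157, which puts the seat near z ≈ 0.133. The close crop shows the right hook with its pale jaw open in the slot. I'll lower to just above the mouth.

>>> {"name": "step_arm", "arguments": {
  "delta_pos": [
    [0.1, -0.09, -0.4],
    [0, 0, -0.8],
    [0, 0, -0.8],
    [0, 0, -0.8],
    [0, 0, -0.8],
    [0, 0, -0.7],
    [0, 0, -0.6],
    [0, 0, -0.5],
    [0, 0, -0.3],
    [0, 0, -0.1],
    [0, 0, 0],
    [0, 0, 0]
  ],
  "turn": [-0.02, 0, 0, 0, 0, 0, 0, 0, 0, 0, 0, 0]
}}

```text
time: 8.75
ee_pos: [0.492, -0.1851, 0.1757]
eef_rot: [0.663, 0.748, 0.0, 0.0]
ft_force: [0.5, -0.1, -4.6]
width: 0.0159
grip_force: 39.9
```

>>> {"name": "step_arm", "arguments": {
  "delta_pos": [
    [0, 0, 0],
    [0, 0, -0.08],
    [0, 0, -0.08],
    [0, 0, -0.08],
    [0, 0, -0.08],
    [0, 0, -0.08],
    [0, 0, 0],
    [0, 0, 0]
  ],
  "turn": [0, 0, 0, 0, 0, 0, 0, 0]
}}

```text
time: 9.55
ee_pos: [0.4916, -0.185, 0.165]
eef_rot: [0.663, 0.748, -0.0, -0.0]
ft_force: [-0.0, -0.4, -3.8]
width: 0.0158
grip_force: 39.9
```

>>> {"name": "step_arm", "arguments": {
  "delta_pos": [
    [0, 0, -0.06],
    [0, 0, -0.06],
    [0, 0, -0.06],
    [0, 0, -0.06],
    [0, 0, -0.06],
    [0, 0, 0],
    [0, 0, 0]
  ],
  "turn": [0, 0, 0, 0, 0, 0, 0]
}}

```text
time: 10.25
ee_pos: [0.4925, -0.1854, 0.1582]
eef_rot: [0.663, 0.748, 0.0, 0.001]
ft_force: [3.0, -1.4, 1.0]
width: 0.0153
grip_force: 39.9
```

>>> {"name": "step_arm", "arguments": {
  "delta_pos": [
    [0, 0, -0.06],
    [0, 0, -0.06],
    [0, 0, -0.06],
    [0, 0, 0],
    [0, 0, 0]
  ],
  "turn": [0, 0, 0, 0, 0]
}}

```text
time: 10.75
ee_pos: [0.4923, -0.1847, 0.1533]
eef_rot: [0.663, 0.749, 0.0, 0.0]
ft_force: [3.5, -0.3, 1.5]
width: 0.0159
grip_force: 39.9
```

>>> {"name": "step_arm", "arguments": {
  "delta_pos": [
    [0, 0, -0.06],
    [0, 0, -0.06],
    [0, 0, -0.06],
    [0, 0, 0],
    [0, 0, 0]
  ],
  "turn": [0, 0, 0, 0, 0]
}}

```text
time: 11.25
ee_pos: [0.4922, -0.1849, 0.1488]
eef_rot: [0.663, 0.748, 0.0, 0.0]
ft_force: [3.8, -0.2, 2.7]
width: 0.0157
grip_force: 39.9
```

>>> {"name": "step_arm", "arguments": {
  "delta_pos": [
    [0, 0, -0.05],
    [0, 0, -0.05],
    [0, 0, 0],
    [0, 0, 0]
  ],
  "turn": [0, 0, 0, 0]
}}

```text
time: 11.65
ee_pos: [0.4921, -0.1849, 0.1464]
eef_rot: [0.663, 0.748, 0.0, 0.0]
ft_force: [4.2, -0.4, 5.3]
width: 0.0156
grip_force: 39.9
```

>>> {"name": "step_arm", "arguments": {
  "delta_pos": [
    [0, 0, -0.04],
    [0, 0, -0.04],
    [0, 0, 0],
    [0, 0, 0]
  ],
  "turn": [0, 0, 0, 0]
}}

```text
time: 12.05
ee_pos: [0.4921, -0.1849, 0.1444]
eef_rot: [0.663, 0.748, 0.0, 0.0]
ft_force: [4.5, 0.4, 4.8]
width: 0.0158
grip_force: 39.9
```

>>> {"name": "step_arm", "arguments": {
  "delta_pos": [
    [0, 0, -0.04],
    [0, 0, 0],
    [0, 0, 0]
  ],
  "turn": [0, 0, 0]
}}

```text
time: 12.35
ee_pos: [0.4921, -0.185, 0.1434]
eef_rot: [0.663, 0.748, 0.0, 0.0]
ft_force: [5.7, 0.7, 4.9]
width: 0.0159
grip_force: 39.9
```

>>> {"name": "step_arm", "arguments": {
  "delta_pos": [
    [0, 0, -0.04],
    [0, 0, 0],
    [0, 0, 0]
  ],
  "turn": [0, 0, 0]
}}

```text
time: 12.65
ee_pos: [0.4922, -0.1849, 0.1424]
eef_rot: [0.663, 0.748, 0.0, 0.0]
ft_force: [5.0, 0.7, 4.8]
width: 0.0156
grip_force: 39.9
```

>>> {"name": "step_arm", "arguments": {
  "delta_pos": [
    [0, 0, -0.03],
    [0, 0, 0],
    [0, 0, 0]
  ],
  "turn": [0, 0, 0]
}}

```text
time: 12.95
ee_pos: [0.4922, -0.1849, 0.1416]
eef_rot: [0.663, 0.748, 0.0, 0.001]
ft_force: [3.3, 0.0, 4.8]
width: 0.0156
grip_force: 39.9
```

>>> {"name": "step_arm", "arguments": {
  "delta_pos": [
    [0, 0, -0.03],
    [0, 0, 0],
    [0, 0, 0]
  ],
  "turn": [0, 0, 0]
}}

```text
time: 13.25
ee_pos: [0.4922, -0.1849, 0.1409]
eef_rot: [0.663, 0.748, 0.0, 0.001]
ft_force: [5.2, 0.9, 4.2]
width: 0.0156
grip_force: 39.9
```

>>> {"name": "step_arm", "arguments": {
  "delta_pos": [
    [0, 0, -0.03],
    [0, 0, 0],
    [0, 0, 0]
  ],
  "turn": [0, 0, 0]
}}

```text
time: 13.55
ee_pos: [0.4923, -0.1849, 0.1403]
eef_rot: [0.663, 0.748, 0.001, 0.001]
ft_force: [4.9, 0.7, 6.3]
width: 0.0156
grip_force: 39.9
```

>>> {"name": "step_arm", "arguments": {
  "delta_pos": [
    [0, 0, -0.02],
    [0, 0, 0],
    [0, 0, 0]
  ],
  "turn": [0, 0, 0]
}}

```text
time: 13.85
ee_pos: [0.4923, -0.1849, 0.1402]
eef_rot: [0.663, 0.748, 0.001, 0.001]
ft_force: [3.1, 0.8, 11.7]
width: 0.0158
grip_force: 39.9
```

>>> {"name": "step_arm", "arguments": {
  "delta_pos": [
    [0, 0, -0.02],
    [0, 0, 0],
    [0, 0, 0]
  ],
  "turn": [0, 0, 0]
}}

```text
time: 14.15
ee_pos: [0.4924, -0.1849, 0.1401]
eef_rot: [0.663, 0.748, 0.001, 0.001]
ft_force: [0.9, 2.4, 16.3]
width: 0.016
grip_force: 39.9
```

The force is rising sharply at TCP z 0.140, so the bar is on the floor. I'll check the jaws.

```bash
python3 - <<'E'
from h import *
c=snap('side');im=c['image'][...,::-1]
a=cv2.resize(im[252:302,255:320],(780,600),interpolation=cv2.INTER_CUBIC)
b=cv2.resize(im[195:245,225:290],(780,600),interpolation=cv2.INTER_CUBIC)
cv2.imwrite('pics/s4.png',cv2.resize(np.hstack([b,a]),(800,308)))
E
```

```text
(no output)
```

View pics/s4.png

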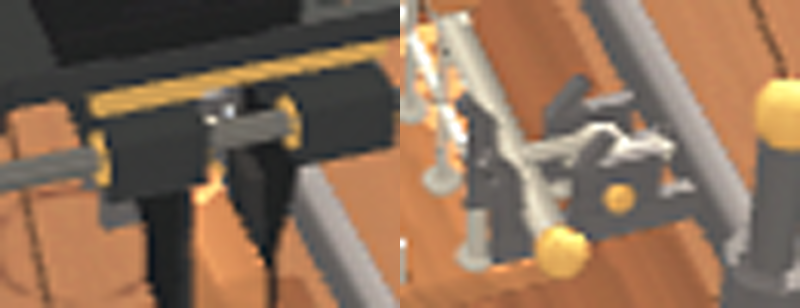

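The right panel shows the right hook's pale jaw over the bar; the left hook is hidden by the gripper. I'll check the left one with the wrist camera and the moment balance.

```bash
python3 - <<'E'
from h import *
s=read_state();print(s['ft_force'],s['torque'])
c=snap('wrist')
cv2.imwrite('pics/w3.png',cv2.resize(c['image'][40:190,200:350][...,::-1],(600,600),interpolation=cv2.INTER_CUBIC))
z=c['z_map'];K=c['mtx'];v,u=np.mgrid[:384,:512];x=(u-K[0,2])/K[0,0];y=(v-K[1,2])/K[1,1];r=np.hypot(x,y);t=np.tan(r)/np.maximum(r,1e-9)
P=np.stack([x*t*z,-y*t*z,-z,np.ones_like(z)],-1)@np.linalg.inv(c['view']).T
a=.1214;R=np.array([[np.cos(a),-np.sin(a)],[np.sin(a),np.cos(a)]]);Q=P[z>0][:,:3];Q[:,:2]=(Q[:,:2]-[.492,-.185])@R
for y0 in np.arange(.02,.12,.01):
    q=Q[(abs(Q[:,1]-y0)<.005)&(abs(Q[:,0])<.006)&(Q[:,2]>.1)&(Q[:,2]<.17)]
    if len(q):print(round(y0,2),len(q),np.percentile(q[:,2],[50,90]).round(4),q[:,0].mean().round(4))
E
```

```text
[ 0.53114965  0.93668827 16.26791763] [ 0.32077755 -0.12893189  0.0088518 ]
0.03 670 [0.1502 0.167 ] 0.0001
0.04 276 [0.1339 0.1351] 0.0005
0.05 298 [0.1339 0.1351] 0.0004
0.06 311 [0.1338 0.1351] 0.0004
0.07 353 [0.1339 0.1354] -0.0001
0.08 345 [0.1344 0.1421] 0.0004
0.09 338 [0.1338 0.1353] -0.0001
0.1 300 [0.1338 0.1351] 0.0001
0.11 360 [0.1346 0.1365] 0.0002
```

View pics/w3.png

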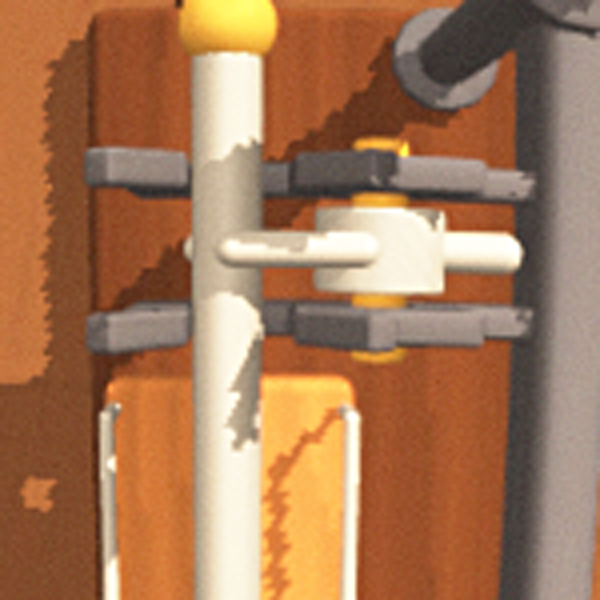

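The left jaw's upper finger lies over the bar at (300,248), and the bar is level and centred. A slight final press, then unload and release.

>>> {"name": "step_arm", "arguments": {
  "delta_pos": [
    [0, 0, -0.02],
    [0, 0, 0],
    [0, 0, 0]
  ],
  "turn": [0, 0, 0]
}}

```text
time: 14.55
ee_pos: [0.4924, -0.1849, 0.14]
eef_rot: [0.663, 0.748, 0.001, 0.0]
ft_force: [-0.9, 2.6, 21.7]
width: 0.0156
grip_force: 39.9
```

>>> {"name": "step_arm", "arguments": {
  "delta_pos": [
    [0, 0, 0.03],
    [0, 0, 0.02],
    [0, 0, 0]
  ],
  "turn": [0, 0, 0]
}}

```text
time: 14.85
ee_pos: [0.4923, -0.1849, 0.1402]
eef_rot: [0.663, 0.748, 0.001, 0.001]
ft_force: [4.1, 1.1, 8.6]
width: 0.0156
grip_force: 39.9
```

>>> {"name": "step_arm", "arguments": {
  "delta_pos": [
    [0, 0, 0],
    [0, 0, 0],
    [0, 0, 0],
    [0, 0, 0],
    [0, 0, 0],
    [0, 0, 0],
    [0, 0, 0],
    [0, 0, 0]
  ],
  "turn": [0, 0, 0, 0, 0, 0, 0, 0],
  "grip": 0.4
}}

```text
time: 15.65
ee_pos: [0.4916, -0.185, 0.1396]
eef_rot: [0.663, 0.748, 0.0, 0.0]
ft_force: [0.1, -1.1, 0.7]
width: 0.0517
grip_force: 0.0
```

>>> {"name": "step_arm", "arguments": {
  "delta_pos": [
    [0, 0, 0.2],
    [0, 0, 0.5],
    [0, 0, 0.8],
    [0, 0, 0.8],
    [0, 0, 0.8],
    [0, 0, 0.8],
    [0, 0, 0.5],
    [0, 0, 0],
    [0, 0, 0],
    [0, 0, 0]
  ],
  "turn": [0, 0, 0, 0, 0, 0, 0, 0, 0, 0]
}}

```text
time: 16.65
ee_pos: [0.4912, -0.1848, 0.2487]
eef_rot: [0.663, 0.748, -0.0, -0.001]
ft_force: [-0.3, -0.8, -0.2]
width: 0.0526
grip_force: 0.0
```

```bash
python3 - <<'E'
from h import *
c=snap('side');P=cloud(c)
a=.1214;R=np.array([[np.cos(a),-np.sin(a)],[np.sin(a),np.cos(a)]]);Q=P[c['z_map']>0];Q[:,:2]=(Q[:,:2]-[.492,-.185])@R
for y0 in(-.11,-.06,-.02,.02,.06,.1):
    q=Q[(abs(Q[:,1]-y0)<.008)&(abs(Q[:,0])<.01)&(Q[:,2]>.12)&(Q[:,2]<.2)]
    if len(q):print(y0,len(q),q.mean(0).round(4),q[:,2].max().round(4))
print(read_state()['ft_force'],close_job())
E
```

```text
-0.11 66 [-0.0026 -0.1079  0.1334] 0.1451
-0.06 32 [-0.0004 -0.0597  0.1339] 0.1364
-0.02 105 [-0.0033 -0.0206  0.1624] 0.1746
0.02 71 [-0.0038  0.019   0.1654] 0.1745
0.06 45 [-0.0042  0.0633  0.1317] 0.1469
0.1 20 [0.0016 0.0985 0.1341] 0.1471
the job is handed in; nothing more can be done
[ 0.31293357 -0.30712257  0.68142456] None
```

The rack hangs level and centred in both hooks, both jaws were seen closed over the bar before I let go, and the job is handed in; the verdict was not shown.

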